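# Set the candled eggs by size and shutter the lamp

## Task

Candling is done: take the four eggs, three in the white egg tray and one still on the lamp aperture, and stand each one, narrow end down, in the holder on the aluminium setting rail that fits its size, smallest egg in the smallest ring and so on. Set them down gently, never let one drop. Once the lamp is clear, swing its steel lever over past the upright so that the brass shutter falls shut over the lamp.

Things in the scene. Friction and masses are not known exactly. Their poses are not given: they have to be found in the camera images.
- egg_bantam: bantam egg, the smallest of the four loose eggs: 34 mm across, 44 mm tall, about 38 g, plain cream shell. It stands narrow end down in one of four equal seats (three in the white tray, one on the lamp; rim 14 mm above the table). Origin at its narrow lower tip, z towards the blunt end; it is widest 25 mm above the origin.
- egg_hen: hen egg, the second smallest of the four loose eggs: 42 mm across, 56 mm tall, about 60 g, plain cream shell. It stands narrow end down in one of four equal seats (three in the white tray, one on the lamp; rim 14 mm above the table). Origin at its narrow lower tip, z towards the blunt end; it is widest 31 mm above the origin.
- egg_duck: duck egg, the second largest of the four loose eggs: 50 mm across, 68 mm tall, about 85 g, plain cream shell. It stands narrow end down in one of four equal seats (three in the white tray, one on the lamp; rim 14 mm above the table). Origin at its narrow lower tip, z towards the blunt end; it is widest 38 mm above the origin.
- egg_goose: goose egg, the largest of the four loose eggs: 58 mm across, 84 mm tall, about 150 g, plain cream shell. It stands narrow end down in one of four equal seats (three in the white tray, one on the lamp; rim 14 mm above the table). Origin at its narrow lower tip, z towards the blunt end; it is widest 47 mm above the origin.
- cup_bantam: bantam egg holder, the smallest of four white plastic open rings clipped to the aluminium setting rail, 110 mm apart in any order, fixed: 25 mm hole, 33 mm outside, 12 mm high. Origin at the centre of its foot, on the rail's surface 10 mm above the table, z up. The seated bantam egg has its tip 4 mm above this origin.
- cup_hen: hen egg holder, the second smallest of four white plastic open rings clipped to the aluminium setting rail, 110 mm apart in any order, fixed: 32 mm hole, 40 mm outside, 15 mm high. Origin at the centre of its foot, on the rail's surface 10 mm above the table, z up. The seated hen egg has its tip 4 mm above this origin.
- cup_duck: duck egg holder, the second largest of four white plastic open rings clipped to the aluminium setting rail, 110 mm apart in any order, fixed: 39 mm hole, 47 mm outside, 18 mm high. Origin at the centre of its foot, on the rail's surface 10 mm above the table, z up. The seated duck egg has its tip 4 mm above this origin.
- cup_goose: goose egg holder, the largest of four white plastic open rings clipped to the aluminium setting rail, 110 mm apart in any order, fixed: 47 mm hole, 55 mm outside, 23 mm high. Origin at the centre of its foot, on the rail's surface 10 mm above the table, z up. The seated goose egg has its tip 4 mm above this origin.
- shutter (a joint): hinge of the lamp shutter, rad: 0 = lying flat over the lamp aperture (closed stop), 2.0 = leaning back at its open stop (start). It balances upright at about 1.6; below that it falls shut by itself in about a second, above that it falls back open. Turning it takes under 1 N at the knob. While an egg is on the lamp it cannot close.
- shutter_knob (a point): centre of the black 20 mm ball on the end of the steel shutter lever (12 mm wide, 5 mm thick; brass disc 54 mm). The hinge is at knob - 125 mm along this frame's y axis, 22 mm above the table; x is the level hinge axis. Seen from above, swing the open lever from the knob towards the hinge; the lamp's centre is 75 mm beyond the hinge. Behind the open lever 60 mm are clear.

How it is judged:
At the end, for the whole second after the job is handed in: Each egg stands in the holder of its own size: tip within 8 mm of the holder's centre, seated (tip less than 10 mm above the holder's foot), upright within 0.3 rad and at rest; the shutter is shut (joint below 0.08 rad) (horizontal distance between egg_bantam and cup_bantam below 0.008 m and z of egg_bantam in the frame of cup_bantam between -0.001 and 0.01 m and angle between each of egg_bantam, egg_hen, egg_duck, egg_goose's own z axis and vertical below 0.3 rad and linear speed of each of egg_bantam, egg_hen, egg_duck, egg_goose below 0.02 m/s and horizontal distance between egg_hen and cup_hen below 0.008 m and z of egg_hen in the frame of cup_hen between -0.001 and 0.01 m and horizontal distance between egg_duck and cup_duck below 0.008 m and z of egg_duck in the frame of cup_duck between -0.001 and 0.01 m and horizontal distance between egg_goose and cup_goose below 0.008 m and z of egg_goose in the frame of cup_goose between -0.001 and 0.01 m and value of joint shutter below 0.08 rad and velocity of joint shutter below 0.05 rad/s); the robot touches nothing.
It fails at once if the bantam egg is dropped: it moves faster than 0.5 m/s without the fingers holding it (a fall of over 12 mm) (linear speed of egg_bantam above 0.5 m/s and contact force between egg_bantam and the fingers below 0.05 N).
It fails at once if the hen egg is dropped: it moves faster than 0.5 m/s without the fingers holding it (a fall of over 12 mm) (linear speed of egg_hen above 0.5 m/s and contact force between egg_hen and the fingers below 0.05 N).
It fails at once if the duck egg is dropped: it moves faster than 0.5 m/s without the fingers holding it (a fall of over 12 mm) (linear speed of egg_duck above 0.5 m/s and contact force between egg_duck and the fingers below 0.05 N).
It fails at once if the goose egg is dropped: it moves faster than 0.5 m/s without the fingers holding it (a fall of over 12 mm) (linear speed of egg_goose above 0.5 m/s and contact force between egg_goose and the fingers below 0.05 N).
It also fails if it takes over 120 s, if anything falls off the work surface, if the arm or the gripper's body presses on something with over 40 N, if the wrist force passes 120 N, or if a joint passes its speed limit or range.

## Robot

A 7-joint arm with a two-finger parallel gripper is mounted at the origin on the work surface. World frame = base frame: x ahead of the robot, y to its left, z up, the work surface at z = 0. Lengths are in m, angles in rad, forces in N, time in s.
With the tool pointing down it reaches from about 0.4 to 0.85 m from the base axis. Payload 10.4 kg.
Tool frame: the origin (TCP) lies at the very end of the fingers, on their centre line; the grasp point (between the pads) lies 19 mm behind it; z points along the fingers, y is the line along which they close (so a half turn about z gives the same grasp; the last joint's range is limited). The gripper opens to 85 mm and grips with 20 to 120 N. Pads are 22 mm wide; open, the fingers measure 114 mm over their backs; the gripper's body (76 mm by 85 mm) begins 54 mm behind the grasp point. The pads swing forward as they close: fully open they stand 13 mm farther back than shut.
Start: joints at [1.125, 0.332, -0.065, 1.46, 0.022, 1.35, -0.088], TCP at [0.256, -0.57, 0.231] pointing down, gripper open.
Joint ranges: [-2.6, 2.6], [-0.5, 2.12], [-1.47, 1.34], [0.16, 2.42], [-1.27, 4.41], [0.06, 2.06], [-2.6, 2.6]. Speed limits (rad/s): [2.22, 2.22, 2.79, 2.79, 3.14, 3.14, 3.14].

## Interface

Orientations are given as a unit quaternion [x, y, z, w].
In Python, from workcell import manip, optics gives the robot as it stands.
- The arm moves only by the tool jog_arm, never from a script. Its arguments are lists of equal length, an entry for each row: "dr": the turn, a rotation vector about the tool's x, y, z normalised to -1 to 1, where 1 is 4 degrees, a list of three; "translation": the shift along the tool's x, y, z normalised to -1 to 1, where 1 is 0.025 m, a list of three; "jaw": the opening, from 0 (shut) to 1 (fully open). A call has 1 to 10 rows; each row shifts and turns the commanded pose from where the row before left it, along the tool's axes as they then stand; what a row does not reach is not made up. A row lasts 1/10 s, in which the tool goes at most 50 mm and 8.59 degrees, less where a joint would pass 70% of its speed; a pose out of reach is approached as far as the arm can. A call with a number of a shift or a turn outside -1 to 1 is refused whole. A call with a gripper value outside its range is refused whole. The fingers move at their own pace and stop on an object; "squeeze" is the grip in N (left out, the last holds). Time passes only in rows, so rows that do not move let the fingers close. It gives the time, the measured TCP pose, the force, the opening and the grip force at its end, in the units of the state.
- manip.get_obs(): the state, without advancing time (a new reading comes with each control period).
- optics.camera(name): name is "scene" or "top" or "wrist"; returns a dict with "color" (384x512x3 uint8, red, green, blue), "mtx" (3x3 intrinsics, pixels), "k1" (the pictures are not rectified: a ray, as slopes to the right and down, at radius r is drawn at 1 + k1 r^2 times it, then the intrinsics apply), "R" (3x3) and "t" (3): a world point X has camera coordinates R X + t. Camera axes: x right, y down, z forward; pixel columns grow to the right and rows downward; lengths in m; the calibration is good to about 2 mm. A picture is of the moment at which its call begins. There is no depth.
- manip.hand_in(): hands the job in; it is judged then, once.
The state is a dict: "clock": time; "joint_pos": joint angles; "joint_velocities": joint speeds; "tau": joint torques, N m; "position": TCP position; "ee_rot": TCP orientation; "ft_force": force on the tool from outside, world axes, zero at the start; "torque": the same for the moment, N m; "grip_width": opening from 0.0 (shut) to 1.0 (fully open); "grasp_force": force on a finger pad.
Only numpy, scipy, OpenCV 4.12 (cv2) and the standard library are available. Lean on these libraries where they do the work, as an engineer would, in place of code of your own. Each camera call takes 0.05 s, during which the arm holds its last target. There are 200 camera calls.

## Working session

There is one attempt and no reset: what is moved stays moved. The work goes in short steps, Python scripts to look and compute and a tool call to move; the robot and the scene stay as the last step left them, time stands still between calls to the robot, and variables do not carry over. Pictures are saved under pics/ and viewed, at most 14 in all, crops included, and the job is handed in when it is done.

Besides the shell and the picture viewer there is one more tool, called after ">>>" as name(argument=value, ...), one argument or row to a line, values as JSON. jog_arm: Moves the arm, as the interface text tells. Scaled input: -1 to 1 covers 0.025 m each way for a shift and 4 degrees each way for a turn. Its arguments: {"type":"object","properties":{"dr":{"type":"array","items":{"type":"array","items":{"type":"number"}}},"translation":{"type":"array","items":{"type":"array","items":{"type":"number"}}},"jaw":{"type":"array","items":{"type":"number"}},"squeeze":{"type":"number"}},"required":["dr","translation","jaw"]}

```bash
mkdir -p pics
python3 - <<'E'
from workcell import manip, optics
import cv2, numpy as np
o=manip.get_obs(); print({k:np.round(v,3).tolist() for k,v in o.items()})
for n in("scene","top"):
    c=optics.camera(n); cv2.imwrite(f"pics/{n}0.png",c["color"][:,:,::-1]); print(n,c["mtx"].tolist(),c["k1"],np.round(c["R"],4).tolist(),np.round(c["t"],4).tolist())
    np.savez(f"{n}0.npz",**c)
E
```

```text
{'clock': 0.0, 'joint_pos': [1.125, 0.333, -0.065, 1.461, 0.022, 1.35, -0.088], 'joint_velocities': [0.0, 0.0, 0.001, -0.0, -0.001, -0.0, 0.0], 'tau': [-0.001, -62.544, 0.048, -39.161, 0.016, 0.01, -0.0], 'position': [0.256, -0.57, 0.231], 'ee_rot': [0.978, 0.21, -0.0, -0.001], 'ft_force': [-0.01, 0.669, -0.324], 'torque': [-0.028, -0.1, -0.063], 'grasp_force': 0.0, 'grip_width': 0.998}
scene [[366.3263519732091, 0.0, 259.048379778705], [0.0, 366.3263519732091, 188.79595648664122], [0.0, 0.0, 1.0]] -0.11713644016961548 [[0.6193, 0.7851, 0.0032], [0.6157, -0.4832, -0.6225], [-0.4872, 0.3875, -0.7826]] [-0.3553, -0.3003, 1.2307]
top [[369.5286580631315, 0.0, 256.99086381832717], [0.0, 369.5286580631315, 189.46796539365786], [0.0, 0.0, 1.0]] -0.06315550143948358 [[-0.0029, -0.9999, 0.0135], [-0.9891, 0.0009, -0.1469], [0.1469, -0.0138, -0.9891]] [0.0056, 0.55, 0.7004]
```

View pics/scene0.png

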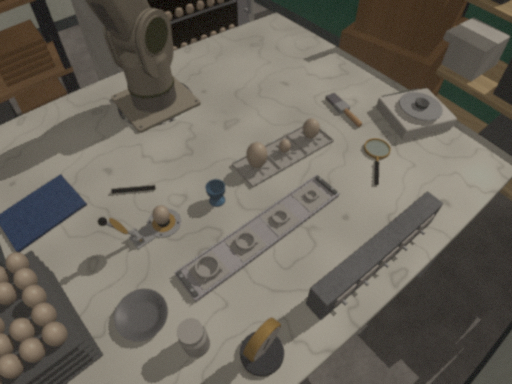

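View pics/top0.png

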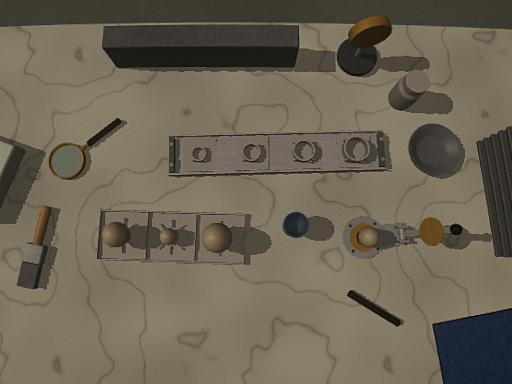

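Top view: tray eggs are duck (116,234), bantam (168,236) and goose (217,237), with the hen on the lamp at (369,238). The rings, smallest to largest, are at (201,154), (254,152), (304,151), (357,149), and the knob is at (456,229). A blue cup at (295,224) is in the way. The scene view agrees. Next I measure.

```bash
cat > h.py <<'E'
import numpy as np, cv2
def ray(c,uv):
    K=c["mtx"]; k=float(c["k1"]); d=np.array([(uv[0]-K[0,2])/K[0,0],(uv[1]-K[1,2])/K[1,1]])
    s=d.copy()
    for _ in range(20): s=d/(1+k*(s@s))
    v=c["R"].T@np.array([s[0],s[1],1]); return -c["R"].T@c["t"], v/np.linalg.norm(v)
def plane(c,uv,z):
    o,v=ray(c,uv); return o+v*(z-o[2])/v[2]
def tri(a,ua,b,ub):
    o1,v1=ray(a,ua);o2,v2=ray(b,ub)
    s=np.linalg.lstsq(np.c_[v1,-v2],o2-o1,rcond=None)[0]
    p,q=o1+s[0]*v1,o2+s[1]*v2; return (p+q)/2,np.linalg.norm(p-q)
def proj(c,X):
    p=c["R"]@X+c["t"]; s=p[:2]/p[2]; s=s*(1+float(c["k1"])*(s@s)); return c["mtx"][:2,:2]@s+c["mtx"][:2,2]
E
python3 - <<'E'
from h import *
T=np.load("top0.npz");S=np.load("scene0.npz")
def blobs(c,lo,hi,boxes):
    h=cv2.cvtColor(c["color"],cv2.COLOR_RGB2HSV); m=cv2.inRange(h,np.array(lo),np.array(hi)); return h,m
for c,pts in((T,[(116,234),(168,236),(217,237),(369,238),(60,330),(130,245),(364,250)]),(S,[(257,155),(284,145),(312,128),(161,214),(300,60),(240,170)])):
    h=cv2.cvtColor(c["color"],cv2.COLOR_RGB2HSV)
    for p in pts: print(p,c["color"][p[1],p[0]],h[p[1],p[0]])
def crop(c,x0,y0,x1,y1,f): return cv2.resize(c["color"][y0:y1,x0:x1,::-1],None,fx=f,fy=f,interpolation=cv2.INTER_CUBIC)
a=crop(T,95,125,295,270,4);cv2.imwrite("pics/t1.png",a)
a=crop(T,285,125,485,270,4);cv2.imwrite("pics/t2.png",a)
a=crop(S,70,110,345,300,2.9);cv2.imwrite("pics/s1.png",a)
E
```

```text
(116, 234) [85 69 52] [15 99 85]
(168, 236) [108  88  67] [ 15  97 108]
(217, 237) [113  93  70] [ 16  97 113]
(369, 238) [141 118  91] [ 16  90 141]
(60, 330) [131 121 100] [ 20  60 131]
(130, 245) [99 90 76] [18 59 99]
(364, 250) [107  74  26] [ 18 193 107]
(257, 155) [107  93  80] [ 14  64 107]
(284, 145) [113 100  88] [ 14  56 113]
(312, 128) [107  92  78] [ 14  69 107]
(161, 214) [130 117  99] [ 17  61 130]
(300, 60) [150 143 131] [ 19  32 150]
(240, 170) [91 83 79] [10 34 91]
```

View pics/t1.png

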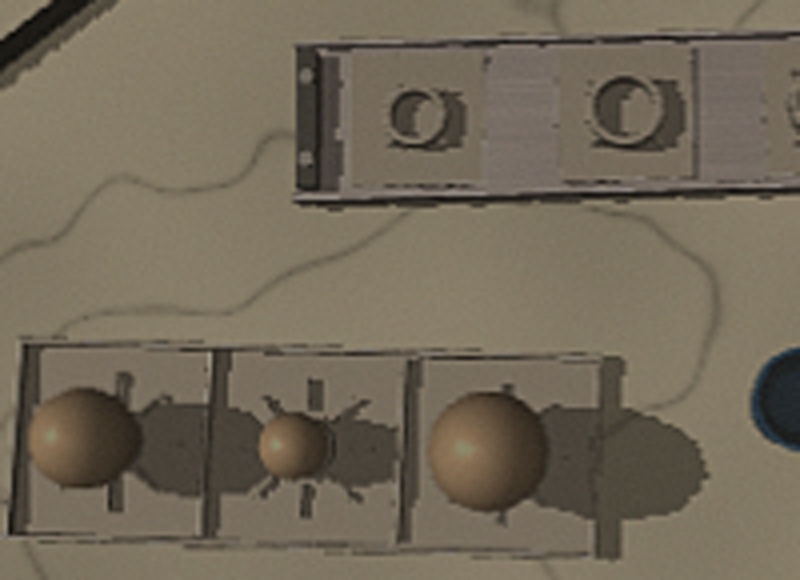

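View pics/t2.png

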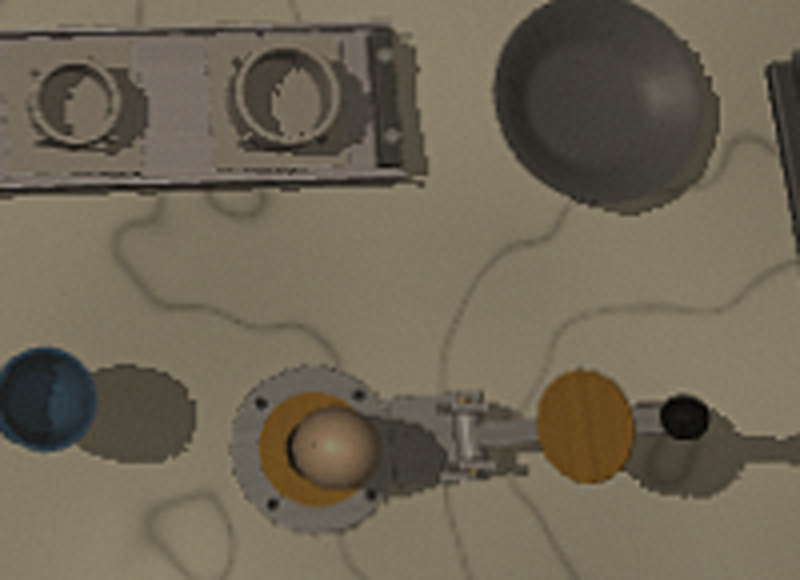

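View pics/s1.png

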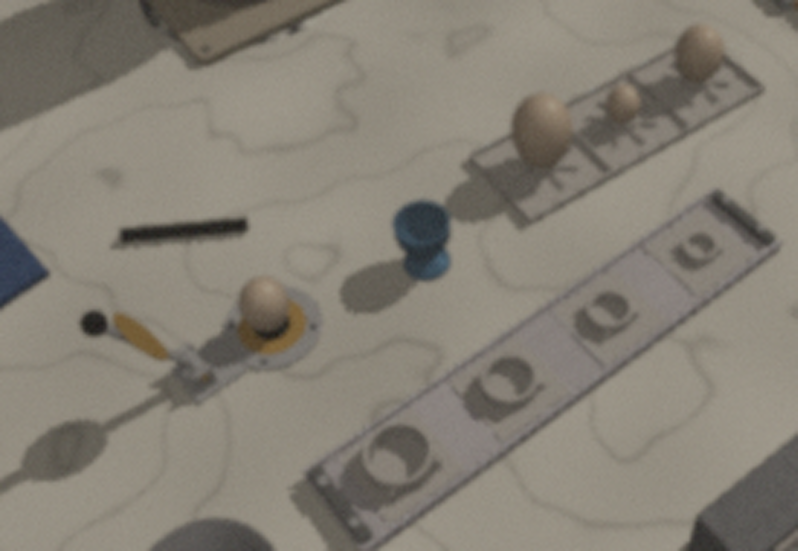

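The crops show all eggs, rings and the knob clearly. Pixel centres read off them are triangulated here.

```bash
cat > m.py <<'E'
from h import *
T=np.load("top0.npz");S=np.load("scene0.npz")
f=lambda p,o,k:(o[0]+(p[0]+.5)/k-.5,o[1]+(p[1]+.5)/k-.5)
A,B,C=(95,125),(285,125),(70,110)
D={"duck":((84.5,437),A,(699,53),.05),"bantam":((294,445),A,(622,102),.03),"goose":((488.5,451),A,(542,132),.05),"hen":((334.5,448),B,(265,306),.035),
"knob":((684,417),B,(93,323),.136),"hinge":((468,434),B,(197,378),.022),
"c_b":((417,116),A,(693,250),.022),"c_h":((628,110),A,(604,312),.025),"c_d":((75,102),B,(508,382),.028),"c_g":((286,97),B,(399,457),.033),"cupblue":((45,400),B,(423,222),.06)}
for n,(t,o,s,z) in D.items():
    p,e=tri(T,f(t,o,4),S,f(s,C,2.9)); print(n,np.round(p*1000,1),"gap",round(e*1000,1),"top-plane",np.round(plane(T,f(t,o,4),z)*1000,1))
for n,p in (("trayTL",(25,345)),("BL",(12,535)),("TR",(620,358)),("BR",(618,556)),("div1",(214,445)),("div2",(410,450))): print(n,np.round(plane(T,f(p,A,4),.0)*1000))
E
python3 m.py
```

```text
duck [461.4 283.4  44. ] gap 0.4 top-plane [461.2 281.1  50. ]
bantam [458.2 182.4  32.4] gap 1.1 top-plane [458.  182.4  30. ]
goose [455.   83.8  50.3] gap 1.5 top-plane [454.6  83.2  50. ]
hen [ 455.8 -217.9   32.7] gap 2.5 top-plane [ 455.1 -218.3   35. ]
knob [ 465.6 -344.5  134.8] gap 1.0 top-plane [ 465.3 -344.3  136. ]
hinge [ 463.8 -296.9    5. ] gap 5.3 top-plane [ 461.9 -292.4   22. ]
c_b [629.3 124.7  14. ] gap 4.1 top-plane [628.5 125.4  22. ]
c_h [632.4  14.7  17.6] gap 1.5 top-plane [630.9  15.3  25. ]
c_d [637.  -93.4  19. ] gap 0.4 top-plane [634.6 -92.3  28. ]
c_g [ 639.7 -203.5   23. ] gap 3.1 top-plane [ 636.3 -201.9   33. ]
cupblue [479.7 -68.9  55.9] gap 3.7 top-plane [478.5 -70.   60. ]
trayTL [511. 334.   0.]
BL [412. 335.   0.]
TR [504.  20.   0.]
BR [402.  21.   0.]
div1 [459. 231.   0.]
div2 [456. 129.   0.]
```

>>> jog_arm(
  dr=[
    [0,0,-1],
    [0,0,-1],
    [0,0,-1],
    [0,0,-1],
    [0,0,-1],
    [0,0,-1],
    [0,0,-1],
    [0,0,-1],
    [0,0,-1],
    [0,0,-1],
  ],
  translation=[
    [0,0,0],
    [0,0,0],
    [0,0,0],
    [0,0,0],
    [0,0,0],
    [0,0,0],
    [0,0,0],
    [0,0,0],
    [0,0,0],
    [0,0,0],
  ],
  jaw=[1,1,1,1,1,1,1,1,1,1],
  squeeze=20,
)

```text
clock: 1.1
position: [0.2563, -0.5698, 0.2308]
ee_rot: [0.846, 0.533, 0.0, -0.0]
ft_force: [0.6, 0.5, 0.2]
grip_width: 0.999
grasp_force: 0.0
```

>>> jog_arm(
  dr=[
    [0,0,-1],
    [0,0,-1],
    [0,0,-1],
    [0,0,-1],
    [0,0,-1],
    [0,0,-1],
    [0,0,-0.45],
    [0,0,0],
    [0,0,0],
    [0,0,0],
  ],
  translation=[
    [0,0,0],
    [0,0,0],
    [0,0,0],
    [0,0,0],
    [0,0,0],
    [0,0,0],
    [0,0,0],
    [1,1,0],
    [1,1,0],
    [1,1,0],
  ],
  jaw=[1,1,1,1,1,1,1,1,1,1],
)

```text
clock: 2.1
position: [0.332, -0.4939, 0.2309]
ee_rot: [0.707, 0.707, 0.0, -0.0]
ft_force: [0.5, -0.8, -0.8]
grip_width: 0.996
grasp_force: 0.0
```

>>> jog_arm(
  dr=[
    [0,0,0],
    [0,0,0],
    [0,0,0],
    [0,0,0],
    [0,0,0],
    [0,0,0],
    [0,0,0],
    [0,0,0],
    [0,0,0],
    [0,0,0],
  ],
  translation=[
    [1,1,0],
    [1,1,0],
    [1,1,0],
    [1,1,0],
    [1,1,0],
    [1,0,0],
    [1,0,0],
    [1,0,0],
    [1,0,0],
    [1,0,0],
  ],
  jaw=[1,1,1,1,1,1,1,1,1,1],
)

```text
clock: 3.1
position: [0.456, -0.2438, 0.231]
ee_rot: [0.707, 0.707, -0.0, -0.0]
ft_force: [-0.5, 0.8, -0.5]
grip_width: 1.002
grasp_force: 0.0
```

>>> jog_arm(
  dr=[
    [0,0,0],
    [0,0,0],
    [0,0,0],
    [0,0,0],
    [0,0,0],
    [0,0,0],
    [0,0,0],
    [0,0,0],
    [0,0,0],
    [0,0,0],
  ],
  translation=[
    [1,0,0],
    [1,0,0],
    [1,0,0],
    [1,0,0],
    [1,0,0],
    [1,0,0],
    [1,0,0],
    [1,0,0],
    [1,0,0],
    [1,0,0],
  ],
  jaw=[1,1,1,1,1,1,1,1,1,1],
)

```text
clock: 4.1
position: [0.4559, 0.0061, 0.2311]
ee_rot: [0.707, 0.707, -0.0, -0.0]
ft_force: [-0.0, 0.1, 0.1]
grip_width: 1.002
grasp_force: 0.0
```

>>> jog_arm(
  dr=[
    [0,0,0],
    [0,0,0],
    [0,0,0],
    [0,0,0],
    [0,0,0],
    [0,0,0],
  ],
  translation=[
    [1,0,0],
    [1,0,0],
    [1,0,0],
    [0.1,0,0],
    [0,0,0],
    [0,0,0],
  ],
  jaw=[1,1,1,1,1,1],
)

```text
clock: 4.7
position: [0.4562, 0.0815, 0.2311]
ee_rot: [0.707, 0.707, -0.0, 0.0]
ft_force: [-1.2, -0.8, -0.2]
grip_width: 1.0
grasp_force: 0.0
```

Run:
```python
from workcell import manip, optics
from h import *
c=optics.camera("wrist"); cv2.imwrite("pics/w1.png",c["color"][:,:,::-1]); np.savez("w1.npz",**c)
o=manip.get_obs();print(np.round(o["position"],4),np.round(o["ee_rot"],4)); print(np.round(-c["R"].T@c["t"],3),np.round(c["R"],3).tolist(),c["k1"])
for n,X in dict(goose=(.455,.0835,.09),bantam=(.458,.182,.05),duck=(.461,.282,.075)).items(): print(n,proj(c,np.array(X)))
```

```text
[0.4562 0.0814 0.2311] [ 7.075e-01  7.067e-01 -3.000e-04  0.000e+00]
[0.455 0.151 0.374] [[1.0, -0.0, 0.0], [-0.0, -0.96, 0.279], [0.0, -0.279, -0.96]] -0.04649192167319868
goose [257.89436861 181.26222828]
bantam [260.81809044  77.1583175 ]
duck [264.85954186 -47.68860279]
```

View pics/w1.png

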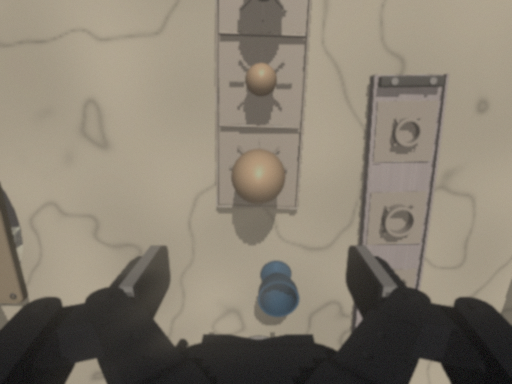

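The wrist picture shows the goose egg at (258,176) and the bantam at (261,79), where I predicted them. The rings at (406,132) and (399,220) are also clear. I descend on the goose egg.

>>> jog_arm(
  dr=[
    [0,0,0],
    [0,0,0],
    [0,0,0],
    [0,0,0],
    [0,0,0],
    [0,0,0],
    [0,0,0],
    [0,0,0],
    [0,0,0],
    [0,0,0],
  ],
  translation=[
    [0.08,-0.04,1],
    [0,0,1],
    [0,0,1],
    [0,0,1],
    [0,0,1],
    [0,0,1],
    [0,0,1],
    [0,0,0.6],
    [0,0,0.5],
    [0,0,0],
  ],
  jaw=[1,1,1,1,1,1,1,1,1,1],
)

```text
clock: 5.75
position: [0.4546, 0.0841, 0.0278]
ee_rot: [0.707, 0.707, -0.001, -0.001]
ft_force: [-0.3, 0.4, 0.2]
grip_width: 0.995
grasp_force: 0.0
```

>>> jog_arm(
  dr=[
    [0,0,0],
    [0,0,0],
    [0,0,0],
    [0,0,0],
    [0,0,0],
    [0,0,0],
    [0,0,0],
    [0,0,0],
  ],
  translation=[
    [0,0,0],
    [0,0,0],
    [0,0,0],
    [0,0,0],
    [0,0,0],
    [0,0,0],
    [0,0,0],
    [0,0,0],
  ],
  jaw=[0.9,0.85,0.8,0.75,0.7,0.65,0.6,0.55],
  squeeze=25,
)

```text
clock: 6.55
position: [0.4556, 0.0847, 0.0291]
ee_rot: [0.707, 0.707, 0.0, 0.0]
ft_force: [2.0, 0.1, 2.7]
grip_width: 0.662
grasp_force: 26.4
```

Run:
```python
from h import *
c=np.load("w1.npz")
for n,p,z in(("b",(406,132),.022),("h",(399,220),.025),("goose",(258,176),.054),("bantam",(261,79),.03)): print(n,np.round(plane(c,p,z)*1000,1))
```

```text
b [626.8 126.1  22. ]
h [631.   18.6  25. ]
goose [455.2  80.8  54. ]
bantam [458.4 182.   30. ]
```

>>> jog_arm(
  dr=[
    [0,0,0],
    [0,0,0],
    [0,0,0],
    [0,0,0],
    [0,0,0],
    [0,0,0],
    [0,0,0],
    [0,0,0],
    [0,0,0],
    [0,0,0],
  ],
  translation=[
    [0,0,-0.1],
    [0,0,-0.2],
    [0,0,-0.4],
    [0,0,-0.7],
    [0,0,-0.9],
    [0,0,-1],
    [0,0,-1],
    [0,0,-0.8],
    [0,0,-0.4],
    [0,0,0],
  ],
  jaw=[0.5,0.5,0.5,0.5,0.5,0.5,0.5,0.5,0.5,0.5],
)

```text
clock: 7.55
position: [0.4558, 0.0847, 0.1676]
ee_rot: [0.707, 0.707, 0.001, 0.001]
ft_force: [-1.1, 0.6, -2.0]
grip_width: 0.664
grasp_force: 27.1
```

>>> jog_arm(
  dr=[
    [0,0,0],
    [0,0,0],
    [0,0,0],
    [0,0,0],
    [0,0,0],
    [0,0,0],
    [0,0,0],
    [0,0,0],
    [0,0,0],
    [0,0,0],
  ],
  translation=[
    [-0.4,0.3,0],
    [-0.8,0.6,0],
    [-1,0.8,0],
    [-1,0.8,0],
    [-1,0.8,0],
    [-1,0.8,0],
    [-1,0.8,0],
    [-1,0.8,0],
    [-1,0.8,0],
    [-1,0.5,0],
  ],
  jaw=[0.5,0.5,0.5,0.5,0.5,0.5,0.5,0.5,0.5,0.5],
)

```text
clock: 8.55
position: [0.6306, -0.1474, 0.1637]
ee_rot: [0.707, 0.707, -0.001, -0.001]
ft_force: [0.1, 0.5, -1.1]
grip_width: 0.667
grasp_force: 27.1
```

>>> jog_arm(
  dr=[
    [0,0,0],
    [0,0,0],
    [0,0,0],
    [0,0,0],
    [0,0,0],
    [0,0,0],
  ],
  translation=[
    [-1,0.24,0],
    [-0.8,0,0],
    [-0.3,0,0],
    [0,0,0],
    [0,0,0],
    [0,0,0],
  ],
  jaw=[0.5,0.5,0.5,0.5,0.5,0.5],
)

```text
clock: 9.15
position: [0.6364, -0.1962, 0.1663]
ee_rot: [0.706, 0.708, 0.0, -0.0]
ft_force: [0.3, 0.0, -0.8]
grip_width: 0.667
grasp_force: 27.2
```

Run:
```python
from workcell import manip, optics
from h import *
o=manip.get_obs();print(np.round(o["position"],4),o["ft_force"],o["grip_width"],o["grasp_force"])
c=optics.camera("wrist"); np.savez("w2.npz",**c);t=optics.camera("top");np.savez("top2.npz",**t)
cv2.imwrite("pics/w2.png",np.hstack([c["color"],t["color"][60:,220:500][:, :280].repeat(1,0) if 0 else cv2.copyMakeBorder(t["color"][100:292,290:434],0,0,0,0).repeat(2,0).repeat(2,1)])[:,:,::-1])
```

```text
[ 0.6364 -0.1962  0.1663] [ 0.27827205  0.02013947 -0.76996839] 0.666976507866492 27.153196334838867Traceback (most recent call last):
  File "<stdin>", line 5, in <module>
cv2.error: OpenCV(4.12.0) :-1: error: (-5:Bad argument) in function 'copyMakeBorder'
> Overload resolution failed:
>  - copyMakeBorder() missing required argument 'borderType' (pos 6)
>  - copyMakeBorder() missing required argument 'borderType' (pos 6)
```

Run:
```python
from h import *
c=np.load("w2.npz");t=np.load("top2.npz")
cv2.imwrite("pics/w2.png",np.hstack([c["color"],t["color"][100:292,290:434].repeat(2,0).repeat(2,1)])[:,:,::-1])
for X in ((.6365,-.2035,.033),(.634,-.0934,.028)): print(proj(c,np.array(X)),proj(t,np.array(X)))
```

```text
[259.16274739 192.85433099] [356.89992311 148.79162508]
[256.79337358  69.59017338] [303.90471009 150.39054124]
```

View pics/w2.png

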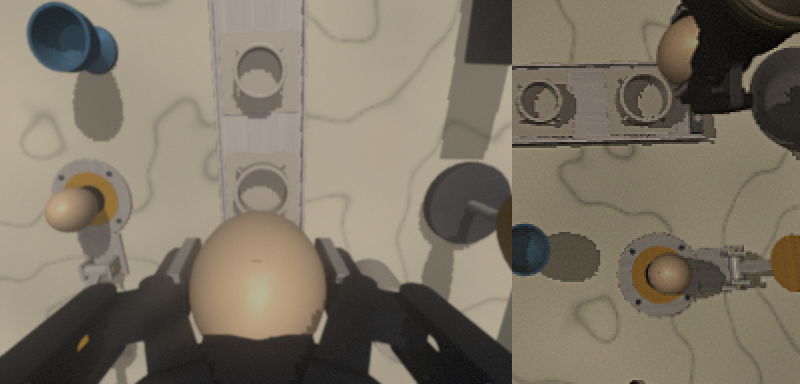

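Goose ring rim is centred near (261,190) and the duck ring at (260,71), about 2 mm farther out in x than my first estimate. The egg is held upright between the pads. Now I lower it.

>>> jog_arm(
  dr=[
    [0,0,0],
    [0,0,0],
    [0,0,0],
    [0,0,0],
    [0,0,0],
    [0,0,0],
    [0,0,0],
    [0,0,0],
    [0,0,0],
    [0,0,0],
  ],
  translation=[
    [-0.23,0.08,0.4],
    [0,0,0.8],
    [0,0,0.8],
    [0,0,0.8],
    [0,0,0.8],
    [0,0,0.7],
    [0,0,0.4],
    [0,0,0.25],
    [0,0,0],
    [0,0,0],
  ],
  jaw=[0.5,0.5,0.5,0.5,0.5,0.5,0.5,0.5,0.5,0.5],
)

```text
clock: 10.25
position: [0.6388, -0.2037, 0.0434]
ee_rot: [0.707, 0.707, 0.0, 0.001]
ft_force: [-0.3, 0.4, -2.1]
grip_width: 0.667
grasp_force: 27.2
```

>>> jog_arm(
  dr=[
    [0,0,0],
    [0,0,0],
    [0,0,0],
    [0,0,0],
  ],
  translation=[
    [0,0,0.08],
    [0,0,0.08],
    [0,0,0],
    [0,0,0],
  ],
  jaw=[0.5,0.5,0.5,0.5],
)

```text
clock: 10.65
position: [0.6384, -0.2036, 0.0387]
ee_rot: [0.707, 0.707, 0.0, 0.0]
ft_force: [0.6, 0.9, -1.4]
grip_width: 0.665
grasp_force: 27.2
```

>>> jog_arm(
  dr=[
    [0,0,0],
    [0,0,0],
    [0,0,0],
  ],
  translation=[
    [0,0,0.08],
    [0,0,0],
    [0,0,0],
  ],
  jaw=[0.5,0.5,0.5],
)

```text
clock: 10.95
position: [0.639, -0.2034, 0.037]
ee_rot: [0.707, 0.707, 0.001, 0.001]
ft_force: [3.3, 0.9, -0.4]
grip_width: 0.662
grasp_force: 27.2
```

>>> jog_arm(
  dr=[
    [0,0,0],
    [0,0,0],
    [0,0,0],
  ],
  translation=[
    [0,0,0.06],
    [0,0,0],
    [0,0,0],
  ],
  jaw=[0.5,0.5,0.5],
)

```text
clock: 11.25
position: [0.6394, -0.2031, 0.0358]
ee_rot: [0.707, 0.707, 0.001, 0.001]
ft_force: [5.0, 3.5, 2.7]
grip_width: 0.664
grasp_force: 27.4
```

>>> jog_arm(
  dr=[
    [0,0,0],
    [0,0,0],
    [0,0,0],
  ],
  translation=[
    [0,0,0.06],
    [0,0,0],
    [0,0,0],
  ],
  jaw=[0.5,0.5,0.5],
)

```text
clock: 11.55
position: [0.6399, -0.2027, 0.0347]
ee_rot: [0.707, 0.708, 0.001, 0.001]
ft_force: [5.4, 3.7, 5.0]
grip_width: 0.669
grasp_force: 27.5
```

Side forces say the ring lies slightly towards +x and +y, so I shift a little and settle.

>>> jog_arm(
  dr=[
    [0,0,0],
    [0,0,0],
    [0,0,0],
    [0,0,0],
  ],
  translation=[
    [0.07,0.09,0],
    [0,0,0.04],
    [0,0,0],
    [0,0,0],
  ],
  jaw=[0.5,0.5,0.5,0.5],
)

```text
clock: 11.95
position: [0.6404, -0.2014, 0.0325]
ee_rot: [0.707, 0.707, -0.0, -0.0]
ft_force: [0.7, 3.2, 3.9]
grip_width: 0.665
grasp_force: 27.6
```

>>> jog_arm(
  dr=[
    [0,0,0],
    [0,0,0],
    [0,0,0],
    [0,0,0],
    [0,0,0],
    [0,0,0],
    [0,0,0],
  ],
  translation=[
    [0.05,0,0],
    [0,0,0],
    [0,0,0],
    [0,0,0],
    [0,0,0],
    [0,0,0],
    [0,0,0],
  ],
  jaw=[0.5,0.5,0.7,0.75,0.85,0.95,1],
)

```text
clock: 12.65
position: [0.6405, -0.2006, 0.0324]
ee_rot: [0.707, 0.707, -0.0, -0.0]
ft_force: [0.0, 0.6, -0.6]
grip_width: 1.0
grasp_force: 0.0
```

>>> jog_arm(
  dr=[
    [0,0,0],
    [0,0,0],
    [0,0,0],
    [0,0,0],
    [0,0,0],
    [0,0,0],
    [0,0,0],
    [0,0,0],
    [0,0,0],
    [0,0,0],
  ],
  translation=[
    [0,0,-0.3],
    [0,0,-1],
    [0,0,-1],
    [0,0,-1],
    [0,0,-1],
    [0,0,-1],
    [1,-1,-0.5],
    [1,-1,0],
    [1,-1,0],
    [1,-1,0],
  ],
  jaw=[1,1,1,1,1,1,1,1,1,1],
)

```text
clock: 13.65
position: [0.5396, -0.0996, 0.1782]
ee_rot: [0.707, 0.707, 0.0, 0.0]
ft_force: [0.8, 0.2, 1.4]
grip_width: 1.004
grasp_force: 0.0
```

Run:
```python
from workcell import manip, optics
from h import *
t=optics.camera("top");s=optics.camera("scene");w=optics.camera("wrist");np.savez("t3.npz",**t)
a=t["color"][120:264,260:452].repeat(2,0).repeat(2,1)
b=s["color"][160:304,110:302].repeat(2,0).repeat(2,1)
cv2.imwrite("pics/v3.png",np.hstack([a,b])[:,:,::-1]); print(proj(t,np.array([.6385,-.2035,.056])),proj(s,np.array([.6385,-.2035,.056])))
```

```text
[360.02900289 144.9253216 ] [204.55403192 260.11454022]
```

View pics/v3.png

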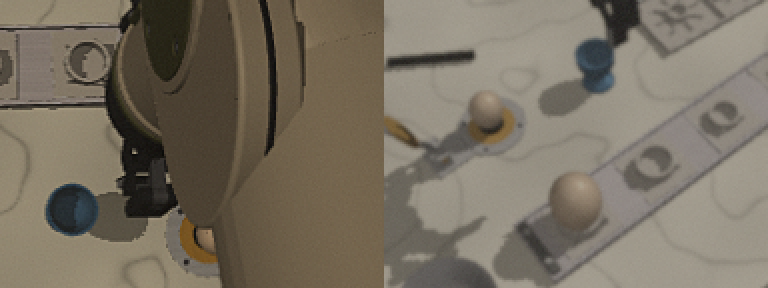

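Goose egg stands upright in its ring (scene crop at (575,203)). Next the duck egg.

>>> jog_arm(
  dr=[
    [0,0,0],
    [0,0,0],
    [0,0,0],
    [0,0,0],
    [0,0,0],
    [0,0,0],
    [0,0,0],
    [0,0,0],
    [0,0,0],
    [0,0,0],
  ],
  translation=[
    [1,-1,0],
    [1,-1,0],
    [1,-1,0],
    [1,-0.14,0],
    [1,0,0],
    [1,0,0],
    [1,0,0],
    [1,0,0],
    [1,0,0],
    [1,0,0],
  ],
  jaw=[1,1,1,1,1,1,1,1,1,1],
)

```text
clock: 14.8
position: [0.4627, 0.15, 0.1782]
ee_rot: [0.707, 0.707, 0.0, 0.0]
ft_force: [0.5, -0.6, -0.3]
grip_width: 0.999
grasp_force: 0.0
```

>>> jog_arm(
  dr=[
    [0,0,0],
    [0,0,0],
    [0,0,0],
    [0,0,0],
    [0,0,0],
    [0,0,0],
    [0,0,0],
    [0,0,0],
  ],
  translation=[
    [1,0,0],
    [1,0,0],
    [1,0,0],
    [1,0,0],
    [1,0,0],
    [0.3,0,0],
    [0,0,0],
    [0,0,0],
  ],
  jaw=[1,1,1,1,1,1,1,1],
)

```text
clock: 15.6
position: [0.4624, 0.2807, 0.1775]
ee_rot: [0.707, 0.707, -0.0, 0.0]
ft_force: [-0.3, 0.1, -0.2]
grip_width: 0.999
grasp_force: 0.0
```

Run:
```python
from workcell import manip, optics
from h import *
w=optics.camera("wrist"); h=cv2.cvtColor(w["color"],cv2.COLOR_RGB2HSV)
print(np.round(manip.get_obs()["position"],4))
m=((h[...,1]>75)&(h[...,1]<170)&(h[...,0]>10)&(h[...,0]<20)&(h[...,2]>80)).astype(np.uint8)
n,_,st,ce=cv2.connectedComponentsWithStats(m)
for i in range(1,n):
    if st[i,4]>150: print(st[i],ce[i],np.round(plane(w,ce[i],.045),4))
print(proj(w,np.array([.461,.283,.045])))
```

```text
[0.4625 0.2804 0.1775]
[280   0  44  12 277] [305.84476534   3.28880866] [0.5004 0.434  0.045 ]
[ 381    0   83   95 1370] [424.33649635  47.1270073 ] [0.603  0.4022 0.045 ]
[ 233  160   50   43 1219] [257.51517637 180.6390484 ] [0.4609 0.2853 0.045 ]
[242 260  27  24 301] [255.08637874 272.06976744] [0.4584 0.1888 0.045 ]
[257.57943538 183.05151888]
```

>>> jog_arm(
  dr=[
    [0,0,0],
    [0,0,0],
    [0,0,0],
    [0,0,0],
    [0,0,0],
    [0,0,0],
    [0,0,0],
    [0,0,0],
    [0,0,0],
  ],
  translation=[
    [0.1,-0.06,1],
    [0,0,1],
    [0,0,1],
    [0,0,1],
    [0,0,1],
    [0,0,0.7],
    [0,0,0.44],
    [0,0,0],
    [0,0,0],
  ],
  jaw=[1,1,1,1,1,1,1,1,1],
)

```text
clock: 16.55
position: [0.4608, 0.2845, 0.0248]
ee_rot: [0.707, 0.707, 0.0, 0.0]
ft_force: [-1.3, 0.2, 0.3]
grip_width: 0.997
grasp_force: 0.0
```

>>> jog_arm(
  dr=[
    [0,0,0],
    [0,0,0],
    [0,0,0],
    [0,0,0],
    [0,0,0],
    [0,0,0],
    [0,0,0],
    [0,0,0],
    [0,0,0],
  ],
  translation=[
    [0,0,0],
    [0,0,0],
    [0,0,0],
    [0,0,0],
    [0,0,0],
    [0,0,0],
    [0,0,0],
    [0,0,0],
    [0,0,0],
  ],
  jaw=[0.9,0.8,0.75,0.7,0.65,0.6,0.55,0.5,0.45],
)

```text
clock: 17.45
position: [0.4607, 0.2844, 0.0242]
ee_rot: [0.707, 0.707, 0.0, 0.0]
ft_force: [1.4, -0.5, 0.4]
grip_width: 0.57
grasp_force: 25.8
```

>>> jog_arm(
  dr=[
    [0,0,0],
    [0,0,0],
    [0,0,0],
    [0,0,0],
    [0,0,0],
    [0,0,0],
    [0,0,0],
    [0,0,0],
    [0,0,0],
    [0,0,0],
  ],
  translation=[
    [0,0,-0.1],
    [0,0,-0.2],
    [0,0,-0.4],
    [0,0,-0.7],
    [0,0,-0.9],
    [0,0,-1],
    [0,0.2,-1],
    [-0.3,0.4,-0.5],
    [-0.6,0.7,0],
    [-0.9,0.9,0],
  ],
  jaw=[0.45,0.45,0.45,0.45,0.45,0.45,0.45,0.45,0.45,0.45],
)

```text
clock: 18.45
position: [0.5159, 0.2395, 0.1453]
ee_rot: [0.706, 0.708, 0.001, 0.0]
ft_force: [0.4, -0.0, -0.5]
grip_width: 0.569
grasp_force: 26.0
```

>>> jog_arm(
  dr=[
    [0,0,0],
    [0,0,0],
    [0,0,0],
    [0,0,0],
    [0,0,0],
    [0,0,0],
    [0,0,0],
    [0,0,0],
    [0,0,0],
    [0,0,0],
  ],
  translation=[
    [-1,0.9,0],
    [-1,0.9,0],
    [-1,0.9,0],
    [-1,0.9,0],
    [-1,0.9,0],
    [-1,0.36,0],
    [-1,0,0],
    [-1,0,0],
    [-1,0,0],
    [-1,0,0],
  ],
  jaw=[0.45,0.45,0.45,0.45,0.45,0.45,0.45,0.45,0.45,0.45],
)

```text
clock: 19.45
position: [0.6369, -0.0127, 0.1443]
ee_rot: [0.707, 0.707, -0.0, 0.0]
ft_force: [0.9, -0.3, -1.5]
grip_width: 0.569
grasp_force: 26.1
```

>>> jog_arm(
  dr=[
    [0,0,0],
    [0,0,0],
    [0,0,0],
    [0,0,0],
    [0,0,0],
    [0,0,0],
    [0,0,0],
  ],
  translation=[
    [-1,0,0],
    [-1,0,0],
    [-0.8,0,0],
    [-0.4,0,0],
    [0,0,0],
    [0,0,0],
    [0,0,0],
  ],
  jaw=[0.45,0.45,0.45,0.45,0.45,0.45,0.45],
)

```text
clock: 20.15
position: [0.6371, -0.0888, 0.1442]
ee_rot: [0.706, 0.708, 0.0, -0.0]
ft_force: [-0.3, 0.9, -1.0]
grip_width: 0.569
grasp_force: 26.1
```

>>> jog_arm(
  dr=[
    [0,0,0],
    [0,0,0],
    [0,0,0],
    [0,0,0],
    [0,0,0],
    [0,0,0],
    [0,0,0],
    [0,0,0],
    [0,0,0],
    [0,0,0],
  ],
  translation=[
    [-0.12,0,0.4],
    [0,0,0.8],
    [0,0,0.8],
    [0,0,0.8],
    [0,0,0.8],
    [0,0,0.4],
    [0,0,0.2],
    [0,0,0.15],
    [0,0,0],
    [0,0,0],
  ],
  jaw=[0.45,0.45,0.45,0.45,0.45,0.45,0.45,0.45,0.45,0.45],
)

```text
clock: 21.15
position: [0.6375, -0.0936, 0.0361]
ee_rot: [0.707, 0.707, 0.0, 0.0]
ft_force: [-0.2, 0.8, -0.2]
grip_width: 0.571
grasp_force: 26.1
```

>>> jog_arm(
  dr=[
    [0,0,0],
    [0,0,0],
    [0,0,0],
  ],
  translation=[
    [0,0,0.08],
    [0,0,0],
    [0,0,0],
  ],
  jaw=[0.45,0.45,0.45],
)

```text
clock: 21.45
position: [0.6371, -0.0936, 0.0335]
ee_rot: [0.707, 0.707, 0.0, 0.0]
ft_force: [-0.2, -0.5, -1.2]
grip_width: 0.568
grasp_force: 26.1
```

>>> jog_arm(
  dr=[
    [0,0,0],
    [0,0,0],
    [0,0,0],
  ],
  translation=[
    [0,0,0.06],
    [0,0,0],
    [0,0,0],
  ],
  jaw=[0.45,0.45,0.45],
)

```text
clock: 21.75
position: [0.637, -0.0936, 0.0318]
ee_rot: [0.707, 0.707, -0.0, -0.0]
ft_force: [-0.2, 0.4, -0.3]
grip_width: 0.572
grasp_force: 26.1
```

>>> jog_arm(
  dr=[
    [0,0,0],
    [0,0,0],
    [0,0,0],
  ],
  translation=[
    [0,0,0.06],
    [0,0,0],
    [0,0,0],
  ],
  jaw=[0.45,0.45,0.45],
)

```text
clock: 22.05
position: [0.6372, -0.0934, 0.0305]
ee_rot: [0.707, 0.707, 0.0, 0.0]
ft_force: [-0.4, 0.5, 1.9]
grip_width: 0.574
grasp_force: 26.2
```

>>> jog_arm(
  dr=[
    [0,0,0],
    [0,0,0],
    [0,0,0],
  ],
  translation=[
    [0,0,0.06],
    [0,0,0],
    [0,0,0],
  ],
  jaw=[0.45,0.45,0.45],
)

```text
clock: 22.35
position: [0.6373, -0.0928, 0.0296]
ee_rot: [0.707, 0.707, 0.0, 0.0]
ft_force: [-2.7, 3.1, 8.1]
grip_width: 0.565
grasp_force: 26.6
```

>>> jog_arm(
  dr=[
    [0,0,0],
    [0,0,0],
    [0,0,0],
    [0,0,0],
    [0,0,0],
    [0,0,0],
    [0,0,0],
  ],
  translation=[
    [0.05,-0.03,0],
    [0,0,0],
    [0,0,0],
    [0,0,0],
    [0,0,0],
    [0,0,0],
    [0,0,0],
  ],
  jaw=[0.45,0.45,0.6,0.65,0.75,0.9,1],
)

```text
clock: 23.05
position: [0.6362, -0.0924, 0.0287]
ee_rot: [0.707, 0.707, -0.0, 0.0]
ft_force: [0.3, -0.4, 0.2]
grip_width: 0.994
grasp_force: 0.0
```

>>> jog_arm(
  dr=[
    [0,0,0],
    [0,0,0],
    [0,0,0],
    [0,0,0],
    [0,0,0],
    [0,0,0],
    [0,0,0],
    [0,0,0],
    [0,0,0],
    [0,0,0],
  ],
  translation=[
    [0,0,-0.3],
    [0,0,-1],
    [0,0,-1],
    [0,0,-1],
    [0,0,-1],
    [1,-1,-0.5],
    [1,-1,0],
    [1,-1,0],
    [1,-1,0],
    [1,-1,0],
  ],
  jaw=[1,1,1,1,1,1,1,1,1,1],
)

```text
clock: 24.05
position: [0.5102, 0.0336, 0.1493]
ee_rot: [0.707, 0.707, 0.0, 0.0]
ft_force: [0.2, 0.7, 0.3]
grip_width: 1.003
grasp_force: 0.0
```

>>> jog_arm(
  dr=[
    [0,0,0],
    [0,0,0],
    [0,0,0],
    [0,0,0],
    [0,0,0],
    [0,0,0],
    [0,0,0],
    [0,0,0],
  ],
  translation=[
    [1,-1,0],
    [1,-1,0],
    [1,-0.16,0],
    [1,0,0],
    [1,0,0],
    [0.97,0,0],
    [0,0,0],
    [0,0,0],
  ],
  jaw=[1,1,1,1,1,1,1,1],
)

```text
clock: 24.85
position: [0.457, 0.1821, 0.1491]
ee_rot: [0.706, 0.708, -0.0, 0.0]
ft_force: [0.8, -0.6, 0.1]
grip_width: 1.0
grasp_force: 0.0
```

Run:
```python
from workcell import manip, optics
from h import *
w=optics.camera("wrist"); h=cv2.cvtColor(w["color"],cv2.COLOR_RGB2HSV)
t=optics.camera("top");s=optics.camera("scene")
print(np.round(manip.get_obs()["position"],4))
m=((h[...,1]>70)&(h[...,1]<170)&(h[...,0]>10)&(h[...,0]<20)&(h[...,2]>80)).astype(np.uint8)
n,_,st,ce=cv2.connectedComponentsWithStats(m)
for i in range(1,n):
    if st[i,4]>150: print(st[i],ce[i],np.round(plane(w,ce[i],.032),4))
print(proj(w,np.array([.458,.182,.032])))
b=s["color"][120:304,110:366]
a=t["color"][120:304,160:416]
cv2.imwrite("pics/v4.png",cv2.resize(np.hstack([a,b]),None,fx=1.55,fy=1.55)[:,:,::-1])
```

```text
[0.4574 0.1807 0.1489]
[244 172  34  32 759] [260.01976285 187.81027668] [0.4578 0.1838 0.032 ]
[260.25618754 189.79268141]
```

View pics/v4.png

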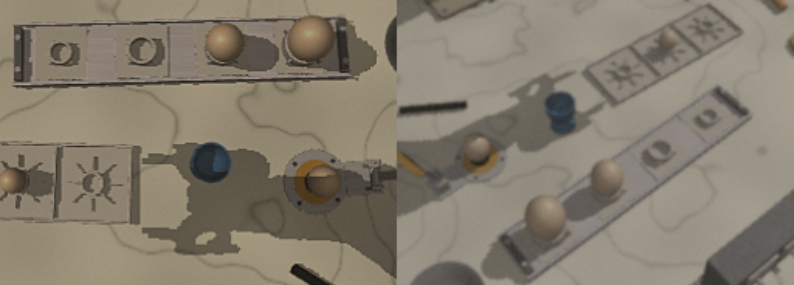

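Both large eggs sit upright in their rings, and the bantam is centred at (260,188) in the wrist view, about (0.458, 0.183). I take it next.

>>> jog_arm(
  dr=[
    [0,0,0],
    [0,0,0],
    [0,0,0],
    [0,0,0],
    [0,0,0],
    [0,0,0],
    [0,0,0],
    [0,0,0],
    [0,0,0],
  ],
  translation=[
    [0.05,0.02,1],
    [0,0,1],
    [0,0,1],
    [0,0,1],
    [0,0,0.7],
    [0,0,0.5],
    [0,0,0.22],
    [0,0,0],
    [0,0,0],
  ],
  jaw=[1,1,1,1,1,1,1,1,1],
)

```text
clock: 25.9
position: [0.4582, 0.1832, 0.014]
ee_rot: [0.707, 0.707, 0.0, 0.0]
ft_force: [-0.1, 0.7, 0.2]
grip_width: 1.002
grasp_force: 0.0
```

>>> jog_arm(
  dr=[
    [0,0,0],
    [0,0,0],
    [0,0,0],
    [0,0,0],
    [0,0,0],
    [0,0,0],
    [0,0,0],
    [0,0,0],
    [0,0,0],
    [0,0,0],
  ],
  translation=[
    [0,0,0],
    [0,0,0],
    [0,0,0],
    [0,0,0],
    [0,0,0],
    [0,0,0],
    [0,0,0],
    [0,0,0],
    [0,0,0],
    [0,0,0],
  ],
  jaw=[0.8,0.7,0.6,0.55,0.5,0.45,0.4,0.35,0.3,0.25],
  squeeze=20,
)

```text
clock: 26.9
position: [0.4587, 0.1833, 0.0138]
ee_rot: [0.707, 0.707, 0.001, 0.0]
ft_force: [5.8, 2.0, 4.2]
grip_width: 0.386
grasp_force: 19.7
```

>>> jog_arm(
  dr=[
    [0,0,0],
    [0,0,0],
    [0,0,0],
    [0,0,0],
    [0,0,0],
    [0,0,0],
    [0,0,0],
    [0,0,0],
    [0,0,0],
    [0,0,0],
  ],
  translation=[
    [0,0,-0.1],
    [0,0,-0.2],
    [0,0,-0.4],
    [0,0,-0.7],
    [0,0,-0.8],
    [0,0,-0.8],
    [-0.2,0.4,-0.4],
    [-0.3,0.7,0],
    [-0.3,0.9,0],
    [-0.3,0.9,0],
  ],
  jaw=[0.25,0.25,0.25,0.25,0.25,0.25,0.25,0.25,0.25,0.25],
)

```text
clock: 27.9
position: [0.5313, 0.1543, 0.0982]
ee_rot: [0.707, 0.707, -0.0, 0.0]
ft_force: [-0.1, 0.9, -1.2]
grip_width: 0.385
grasp_force: 20.0
```

>>> jog_arm(
  dr=[
    [0,0,0],
    [0,0,0],
    [0,0,0],
    [0,0,0],
    [0,0,0],
    [0,0,0],
    [0,0,0],
    [0,0,0],
  ],
  translation=[
    [-0.3,0.9,0],
    [-0.3,0.9,0],
    [-0.3,0.9,0],
    [-0.3,0.8,0],
    [0,0.4,0],
    [0,0,0],
    [0,0,0],
    [0,0,0],
  ],
  jaw=[0.25,0.25,0.25,0.25,0.25,0.25,0.25,0.25],
)

```text
clock: 28.7
position: [0.6268, 0.1264, 0.0984]
ee_rot: [0.707, 0.708, -0.0, -0.0]
ft_force: [0.5, 0.1, -0.4]
grip_width: 0.38
grasp_force: 20.0
```

Run:
```python
from workcell import manip, optics
from h import *
w=optics.camera("wrist"); print(np.round(manip.get_obs()["position"],4),proj(w,np.array([.6285,.126,.022])))
cv2.imwrite("pics/w5.png",w["color"][:,:,::-1])
```

```text
[0.6269 0.1262 0.0985] [261.80073258 204.00433964]
```

View pics/w5.png

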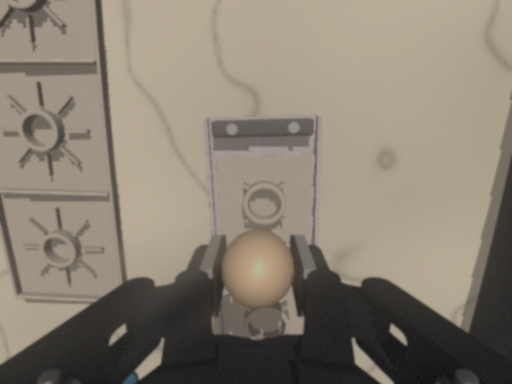

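The wrist picture shows the bantam ring at (265,203), about 2 mm farther out in x than predicted. I lower with a small shift.

>>> jog_arm(
  dr=[
    [0,0,0],
    [0,0,0],
    [0,0,0],
    [0,0,0],
    [0,0,0],
    [0,0,0],
    [0,0,0],
    [0,0,0],
  ],
  translation=[
    [0,0.1,0.3],
    [0,0,0.7],
    [0,0,0.7],
    [0,0,0.6],
    [0,0,0.3],
    [0,0,0.15],
    [0,0,0],
    [0,0,0],
  ],
  jaw=[0.25,0.25,0.25,0.25,0.25,0.25,0.25,0.25],
)

```text
clock: 29.55
position: [0.6306, 0.1259, 0.0301]
ee_rot: [0.707, 0.707, 0.0, 0.0]
ft_force: [-0.5, -0.1, -1.1]
grip_width: 0.386
grasp_force: 20.0
```

>>> jog_arm(
  dr=[
    [0,0,0],
    [0,0,0],
    [0,0,0],
    [0,0,0],
  ],
  translation=[
    [0,0,0.08],
    [0,0,0.04],
    [0,0,0],
    [0,0,0],
  ],
  jaw=[0.25,0.25,0.25,0.25],
)

```text
clock: 29.95
position: [0.6302, 0.1257, 0.0267]
ee_rot: [0.707, 0.707, 0.0, 0.0]
ft_force: [0.3, 0.5, -0.2]
grip_width: 0.381
grasp_force: 20.0
```

>>> jog_arm(
  dr=[
    [0,0,0],
    [0,0,0],
    [0,0,0],
  ],
  translation=[
    [0,0,0.06],
    [0,0,0],
    [0,0,0],
  ],
  jaw=[0.25,0.25,0.25],
)

```text
clock: 30.25
position: [0.6302, 0.1257, 0.025]
ee_rot: [0.707, 0.707, -0.0, 0.0]
ft_force: [-0.1, 0.2, -0.3]
grip_width: 0.378
grasp_force: 20.0
```

>>> jog_arm(
  dr=[
    [0,0,0],
    [0,0,0],
    [0,0,0],
  ],
  translation=[
    [0,0,0.06],
    [0,0,0],
    [0,0,0],
  ],
  jaw=[0.25,0.25,0.25],
)

```text
clock: 30.55
position: [0.6304, 0.1258, 0.0237]
ee_rot: [0.707, 0.707, 0.0, 0.0]
ft_force: [1.0, 0.5, 1.1]
grip_width: 0.38
grasp_force: 20.1
```

>>> jog_arm(
  dr=[
    [0,0,0],
    [0,0,0],
    [0,0,0],
  ],
  translation=[
    [0,0,0.06],
    [0,0,0],
    [0,0,0],
  ],
  jaw=[0.25,0.25,0.25],
)

```text
clock: 30.85
position: [0.6309, 0.126, 0.0226]
ee_rot: [0.707, 0.707, 0.001, 0.0]
ft_force: [4.2, 1.7, 3.2]
grip_width: 0.386
grasp_force: 20.2
```

>>> jog_arm(
  dr=[
    [0,0,0],
    [0,0,0],
    [0,0,0],
    [0,0,0],
  ],
  translation=[
    [0.02,0.06,0],
    [0,0,0.04],
    [0,0,0],
    [0,0,0],
  ],
  jaw=[0.25,0.25,0.25,0.25],
)

```text
clock: 31.25
position: [0.6316, 0.1268, 0.0215]
ee_rot: [0.707, 0.707, 0.0, -0.0]
ft_force: [-0.6, 2.6, 7.2]
grip_width: 0.383
grasp_force: 20.6
```

>>> jog_arm(
  dr=[
    [0,0,0],
    [0,0,0],
    [0,0,0],
    [0,0,0],
    [0,0,0],
    [0,0,0],
    [0,0,0],
  ],
  translation=[
    [0,0,0],
    [0,0,0],
    [0,0,0],
    [0,0,0],
    [0,0,0],
    [0,0,0],
    [0,0,0],
  ],
  jaw=[0.35,0.45,0.55,0.7,0.85,1,1],
)

```text
clock: 31.95
position: [0.6316, 0.1261, 0.021]
ee_rot: [0.707, 0.707, -0.0, 0.0]
ft_force: [0.4, 0.1, -0.3]
grip_width: 1.005
grasp_force: 0.0
```

>>> jog_arm(
  dr=[
    [0,0,0],
    [0,0,0],
    [0,0,0],
    [0,0,0],
    [0,0,0],
    [0,0,0],
    [0,0,0],
    [0,0,0],
    [0,0,0],
    [0,0,0],
  ],
  translation=[
    [0,0,-0.3],
    [0,0,-1],
    [0,0,-1],
    [0,0,-1],
    [0,-1,-1],
    [-1,-1,-1],
    [-1,-1,0],
    [-1,-1,0],
    [-1,-1,0],
    [-1,-1,0],
  ],
  jaw=[1,1,1,1,1,1,1,1,1,1],
)

```text
clock: 32.95
position: [0.4807, 0.0003, 0.1539]
ee_rot: [0.707, 0.707, -0.0, 0.0]
ft_force: [0.3, -0.5, -0.6]
grip_width: 1.001
grasp_force: 0.0
```

>>> jog_arm(
  dr=[
    [0,0,0],
    [0,0,0],
    [0,0,0],
    [0,0,0],
    [0,0,0],
    [0,0,0],
    [0,0,0],
    [0,0,0],
    [0,0,0],
    [0,0,0],
  ],
  translation=[
    [-1,-1,0],
    [-1,-0.05,0],
    [-1,0,0],
    [-1,0,0],
    [-1,0,0],
    [-1,0,0],
    [-1,0,0],
    [-1,0,0],
    [-0.7,0,0],
    [0,0,0],
  ],
  jaw=[1,1,1,1,1,1,1,1,1,1],
)

```text
clock: 33.95
position: [0.4553, -0.2186, 0.1537]
ee_rot: [0.708, 0.706, -0.0, 0.0]
ft_force: [0.1, 0.1, -0.1]
grip_width: 1.002
grasp_force: 0.0
```

Run:
```python
from workcell import manip, optics
from h import *
w=optics.camera("wrist"); s=optics.camera("scene"); h=cv2.cvtColor(w["color"],cv2.COLOR_RGB2HSV)
print(np.round(manip.get_obs()["position"],4))
m=((h[...,1]>60)&(h[...,1]<150)&(h[...,0]>10)&(h[...,0]<20)&(h[...,2]>80)).astype(np.uint8)
n,_,st,ce=cv2.connectedComponentsWithStats(m)
for i in range(1,n):
    if st[i,4]>150: print(st[i],ce[i],np.round(plane(w,ce[i],.038),4))
print(proj(w,np.array([.4555,-.218,.038])))
b=cv2.resize(s["color"][120:304,110:366],(534,384))
cv2.imwrite("pics/v6.png",cv2.resize(np.hstack([w["color"][:,100:420],b]),None,fx=.93,fy=.93)[:,:,::-1])
```

```text
[ 0.4557 -0.2157  0.1537]
[ 463    0   49   62 2090] [492.89282297  28.05119617] [ 0.6426 -0.0845  0.038 ]
[ 444  144   68   71 3599] [482.20894693 177.18560711] [ 0.6563 -0.2069  0.038 ]
[ 229  151   61   64 2126] [259.57290687 186.38287865] [ 0.4556 -0.2153  0.038 ]
[237 298  66  41 385] [266.62077922 311.81298701] [ 0.4627 -0.3462  0.038 ]
[259.4436598  189.37885332]
```

View pics/v6.png

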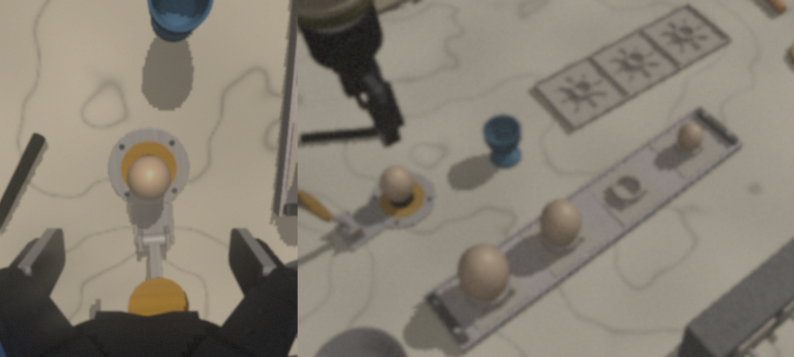

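Bantam is seated. The hen egg is at (148,176) in the left part of the crop, centred about (0.4556, -0.217). The lever stays clear behind the gripper.

>>> jog_arm(
  dr=[
    [0,0,0],
    [0,0,0],
    [0,0,0],
    [0,0,0],
    [0,0,0],
    [0,0,0],
    [0,0,0],
    [0,0,0],
    [0,0,0],
  ],
  translation=[
    [-0.05,0,1],
    [0,0,1],
    [0,0,1],
    [0,0,1],
    [0,0,0.7],
    [0,0,0.5],
    [0,0,0.22],
    [0,0,0],
    [0,0,0],
  ],
  jaw=[1,1,1,1,1,1,1,1,1],
)

```text
clock: 34.95
position: [0.4562, -0.2176, 0.0188]
ee_rot: [0.707, 0.707, 0.0, 0.001]
ft_force: [-1.1, 0.5, -0.5]
grip_width: 0.996
grasp_force: 0.0
```

>>> jog_arm(
  dr=[
    [0,0,0],
    [0,0,0],
    [0,0,0],
    [0,0,0],
    [0,0,0],
    [0,0,0],
    [0,0,0],
    [0,0,0],
    [0,0,0],
    [0,0,0],
  ],
  translation=[
    [0,0,0],
    [0,0,0],
    [0,0,0],
    [0,0,0],
    [0,0,0],
    [0,0,0],
    [0,0,0],
    [0,0,0],
    [0,0,0],
    [0,0,0],
  ],
  jaw=[0.8,0.7,0.65,0.6,0.55,0.5,0.45,0.4,0.35,0.35],
  squeeze=22,
)

```text
clock: 35.95
position: [0.456, -0.2177, 0.0182]
ee_rot: [0.707, 0.707, 0.0, 0.0]
ft_force: [2.8, -0.7, 1.1]
grip_width: 0.478
grasp_force: 22.2
```

>>> jog_arm(
  dr=[
    [0,0,0],
    [0,0,0],
    [0,0,0],
    [0,0,0],
    [0,0,0],
    [0,0,0],
    [0,0,0],
    [0,0,0],
    [0,0,0],
    [0,0,0],
  ],
  translation=[
    [0,0,-0.1],
    [0,0,-0.2],
    [0,0,-0.4],
    [0,0,-0.7],
    [0,0,-0.9],
    [0,0,-1],
    [0,0,-1],
    [0.3,0.2,-0.6],
    [0.6,0.5,-0.3],
    [0.9,0.7,0],
  ],
  jaw=[0.35,0.35,0.35,0.35,0.35,0.35,0.35,0.35,0.35,0.35],
)

```text
clock: 36.95
position: [0.4908, -0.1738, 0.1501]
ee_rot: [0.708, 0.706, -0.0, 0.001]
ft_force: [1.3, -0.9, -0.5]
grip_width: 0.471
grasp_force: 22.4
```

>>> jog_arm(
  dr=[
    [0,0,0],
    [0,0,0],
    [0,0,0],
    [0,0,0],
    [0,0,0],
    [0,0,0],
    [0,0,0],
    [0,0,0],
    [0,0,0],
    [0,0,0],
  ],
  translation=[
    [1,0.8,0],
    [1,0.8,0],
    [1,0.8,0],
    [1,0.8,0],
    [1,0.8,0],
    [1,0.8,0],
    [0.9,0.6,0],
    [0.6,0.3,0],
    [0.1,0,0],
    [0,0,0],
  ],
  jaw=[0.35,0.35,0.35,0.35,0.35,0.35,0.35,0.35,0.35,0.35],
)

```text
clock: 37.95
position: [0.6326, 0.0175, 0.1484]
ee_rot: [0.707, 0.708, -0.0, -0.0]
ft_force: [-0.3, -0.9, -1.1]
grip_width: 0.474
grasp_force: 22.4
```

>>> jog_arm(
  dr=[
    [0,0,0],
    [0,0,0],
  ],
  translation=[
    [0,0,0],
    [0,0,0],
  ],
  jaw=[0.35,0.35],
)

```text
clock: 38.15
position: [0.6327, 0.0158, 0.1482]
ee_rot: [0.708, 0.707, -0.0, 0.0]
ft_force: [0.0, 0.2, -0.1]
grip_width: 0.476
grasp_force: 22.4
```

>>> jog_arm(
  dr=[
    [0,0,0],
    [0,0,0],
    [0,0,0],
    [0,0,0],
    [0,0,0],
    [0,0,0],
    [0,0,0],
    [0,0,0],
    [0,0,0],
    [0,0,0],
  ],
  translation=[
    [0.04,0.04,0.4],
    [0,0,0.8],
    [0,0,0.9],
    [0,0,0.9],
    [0,0,0.8],
    [0,0,0.5],
    [0,0,0.25],
    [0,0,0.12],
    [0,0,0],
    [0,0,0],
  ],
  jaw=[0.35,0.35,0.35,0.35,0.35,0.35,0.35,0.35,0.35,0.35],
)

```text
clock: 39.15
position: [0.6345, 0.0185, 0.0322]
ee_rot: [0.707, 0.707, 0.0, 0.0]
ft_force: [0.6, 0.5, -0.6]
grip_width: 0.482
grasp_force: 22.4
```

>>> jog_arm(
  dr=[
    [0,0,0],
    [0,0,0],
    [0,0,0],
  ],
  translation=[
    [0,0,0.08],
    [0,0,0],
    [0,0,0],
  ],
  jaw=[0.35,0.35,0.35],
)

```text
clock: 39.45
position: [0.634, 0.0184, 0.0295]
ee_rot: [0.707, 0.707, 0.0, 0.0]
ft_force: [-0.2, -0.0, 0.0]
grip_width: 0.48
grasp_force: 22.4
```

>>> jog_arm(
  dr=[
    [0,0,0],
    [0,0,0],
    [0,0,0],
  ],
  translation=[
    [0,0,0.08],
    [0,0,0],
    [0,0,0],
  ],
  jaw=[0.35,0.35,0.35],
)

```text
clock: 39.75
position: [0.6339, 0.0184, 0.0272]
ee_rot: [0.707, 0.707, -0.0, -0.0]
ft_force: [-0.1, 0.2, -0.3]
grip_width: 0.481
grasp_force: 22.4
```

>>> jog_arm(
  dr=[
    [0,0,0],
    [0,0,0],
    [0,0,0],
  ],
  translation=[
    [-0.05,0,0.06],
    [0,0,0],
    [0,0,0],
  ],
  jaw=[0.35,0.35,0.35],
)

```text
clock: 40.05
position: [0.6339, 0.0171, 0.0258]
ee_rot: [0.707, 0.707, -0.0, -0.0]
ft_force: [-0.1, -0.7, -1.0]
grip_width: 0.475
grasp_force: 22.4
```

>>> jog_arm(
  dr=[
    [0,0,0],
    [0,0,0],
    [0,0,0],
  ],
  translation=[
    [0,0,0.06],
    [0,0,0],
    [0,0,0],
  ],
  jaw=[0.35,0.35,0.35],
)

```text
clock: 40.35
position: [0.634, 0.0172, 0.0243]
ee_rot: [0.707, 0.707, 0.0, 0.0]
ft_force: [0.6, 0.2, -0.9]
grip_width: 0.474
grasp_force: 22.4
```

>>> jog_arm(
  dr=[
    [0,0,0],
    [0,0,0],
    [0,0,0],
  ],
  translation=[
    [0,0,0.06],
    [0,0,0],
    [0,0,0],
  ],
  jaw=[0.35,0.35,0.35],
)

```text
clock: 40.65
position: [0.6343, 0.0172, 0.0232]
ee_rot: [0.707, 0.707, 0.0, 0.0]
ft_force: [0.5, -0.4, 4.5]
grip_width: 0.473
grasp_force: 23.4
```

>>> jog_arm(
  dr=[
    [0,0,0],
    [0,0,0],
    [0,0,0],
  ],
  translation=[
    [0,0,0.05],
    [0,0,0],
    [0,0,0],
  ],
  jaw=[0.35,0.35,0.35],
)

```text
clock: 40.95
position: [0.6345, 0.0171, 0.0228]
ee_rot: [0.707, 0.707, 0.0, 0.001]
ft_force: [-3.2, -0.6, 12.5]
grip_width: 0.474
grasp_force: 24.2
```

Seated. I release, lift clear and head behind the lever with the jaws shut.

>>> jog_arm(
  dr=[
    [0,0,0],
    [0,0,0],
    [0,0,0],
    [0,0,0],
    [0,0,0],
    [0,0,0],
    [0,0,0],
  ],
  translation=[
    [0,0,-0.05],
    [0,0,0],
    [0,0,0],
    [0,0,0],
    [0,0,0],
    [0,0,0],
    [0,0,0],
  ],
  jaw=[0.35,0.5,0.6,0.7,0.85,1,1],
)

```text
clock: 41.65
position: [0.6339, 0.0172, 0.0227]
ee_rot: [0.707, 0.707, -0.0, -0.0]
ft_force: [-0.5, -0.6, 0.1]
grip_width: 1.0
grasp_force: 0.0
```

>>> jog_arm(
  dr=[
    [0,0,0],
    [0,0,0],
    [0,0,0],
    [0,0,0],
    [0,0,0],
    [0,0,0],
    [0,0,0],
    [0,0,0],
    [0,0,0],
    [0,0,0],
  ],
  translation=[
    [0,0,-0.3],
    [0,0,-1],
    [0,0,-1],
    [0,0,-1],
    [0,0,-1],
    [0,0,-1],
    [0,-1,-1],
    [0,-1,-1],
    [-1,-1,-0.2],
    [-1,-1,0],
  ],
  jaw=[1,1,1,1,1,1,1,1,1,1],
)

```text
clock: 42.65
position: [0.5337, -0.0323, 0.2121]
ee_rot: [0.706, 0.708, 0.001, 0.001]
ft_force: [-0.5, -0.2, 0.2]
grip_width: 1.0
grasp_force: 0.0
```

>>> jog_arm(
  dr=[
    [0,0,0],
    [0,0,0],
    [0,0,0],
    [0,0,0],
    [0,0,0],
    [0,0,0],
    [0,0,0],
    [0,0,0],
    [0,0,0],
    [0,0,0],
  ],
  translation=[
    [-1,-1,0],
    [-1,-1,0],
    [-1,-0.76,0],
    [-1,0,0],
    [-1,0,0],
    [-1,0,0],
    [-1,0,0],
    [-1,0,0],
    [-1,0,0],
    [-1,0,0],
  ],
  jaw=[0.7,0.4,0,0,0,0,0,0,0,0],
)

```text
clock: 43.65
position: [0.4652, -0.2837, 0.211]
ee_rot: [0.707, 0.707, -0.0, 0.0]
ft_force: [-0.3, 0.7, 1.0]
grip_width: 0.0
grasp_force: 0.0
```

>>> jog_arm(
  dr=[
    [0,0,0],
    [0,0,0],
    [0,0,0],
    [0,0,0],
    [0,0,0],
    [0,0,0],
    [0,0,0],
  ],
  translation=[
    [-1,0,0],
    [-1,0,0],
    [-1,0,0],
    [-1,0,0],
    [-0.1,0,0],
    [0,0,0],
    [0,0,0],
  ],
  jaw=[0,0,0,0,0,0,0],
)

```text
clock: 44.35
position: [0.4656, -0.3841, 0.2107]
ee_rot: [0.706, 0.708, 0.0, 0.0]
ft_force: [-0.9, 0.8, 0.3]
grip_width: 0.003
grasp_force: 0.0
```

Run:
```python
from workcell import manip, optics
from h import *
w=optics.camera("wrist"); s=optics.camera("scene"); np.savez("w7.npz",**w)
print(np.round(manip.get_obs()["position"],4),proj(w,np.array([.4655,-.3445,.136])))
b=cv2.resize(s["color"][120:304,60:316],(534,384))
cv2.imwrite("pics/v7.png",cv2.resize(np.hstack([w["color"][:,100:420],b]),None,fx=.93,fy=.93)[:,:,::-1])
```

```text
[ 0.4656 -0.3841  0.2107] [259.49950515 151.87032752]
```

View pics/v7.png

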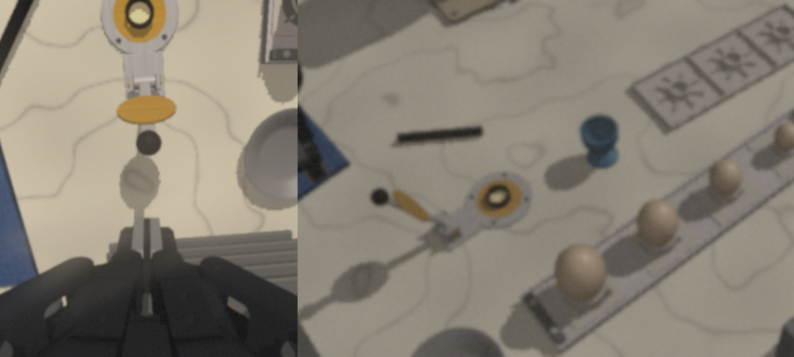

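All four eggs stand in their rings. The knob is at full-image pixel (259,153), matching my point, and the fingers are behind it. I descend and push.

>>> jog_arm(
  dr=[
    [0,0,0],
    [0,0,0],
    [0,0,0],
    [0,0,0],
    [0,0,0],
    [0,0,0],
    [0,0,0],
  ],
  translation=[
    [0,0,0.5],
    [0,0,0.8],
    [0,0,0.8],
    [0,0,0.8],
    [0,0,0.6],
    [0,0,0],
    [0,0,0],
  ],
  jaw=[0,0,0,0,0,0,0],
)

```text
clock: 45.15
position: [0.4653, -0.3852, 0.123]
ee_rot: [0.707, 0.707, 0.0, 0.0]
ft_force: [0.3, -0.2, 1.1]
grip_width: -0.0
grasp_force: 0.0
```

>>> jog_arm(
  dr=[
    [0,0,0],
    [0,0,0],
    [0,0,0],
    [0,0,0],
    [0,0,0],
    [0,0,0],
    [0,0,0],
    [0,0,0],
    [0,0,0],
    [0,0,0],
  ],
  translation=[
    [0.4,0,0],
    [0.4,0,0],
    [0.4,0,0],
    [0.3,0,0],
    [0.3,0,0],
    [0.3,0,0],
    [0.3,0,0],
    [0.3,0,0],
    [0.3,0,0],
    [0,0,0],
  ],
  jaw=[0,0,0,0,0,0,0,0,0,0],
)

```text
clock: 46.15
position: [0.4654, -0.309, 0.1229]
ee_rot: [0.706, 0.708, 0.0, -0.0]
ft_force: [-0.1, -0.4, -0.7]
grip_width: -0.001
grasp_force: 0.0
```

>>> jog_arm(
  dr=[
    [0,0,0],
    [0,0,0],
    [0,0,0],
    [0,0,0],
  ],
  translation=[
    [0.2,0,0],
    [0.2,0,0],
    [0,0,0],
    [0,0,0],
  ],
  jaw=[0,0,0,0],
)

```text
clock: 46.55
position: [0.4651, -0.3005, 0.1229]
ee_rot: [0.707, 0.707, -0.0, 0.0]
ft_force: [0.1, 0.5, 0.2]
grip_width: 0.002
grasp_force: 0.0
```

Run:
```python
from workcell import manip, optics
from h import *
w=optics.camera("wrist"); s=optics.camera("scene")
print(np.round(manip.get_obs()["position"],4))
b=cv2.resize(s["color"][120:304,60:316],(534,384))
cv2.imwrite("pics/v8.png",cv2.resize(np.hstack([w["color"][:,100:420],b]),None,fx=.93,fy=.93)[:,:,::-1])
```

```text
[ 0.465  -0.3006  0.1228]
```

View pics/v8.png

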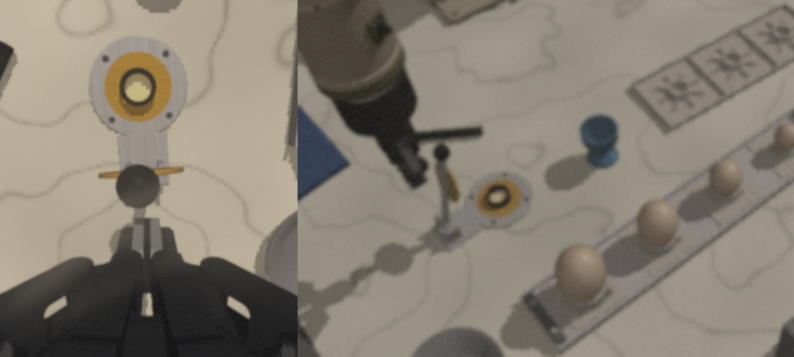

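Lever is nearly upright (knob at crop (138,186)) but not yet falling, so I push 20 mm more.

>>> jog_arm(
  dr=[
    [0,0,0],
    [0,0,0],
    [0,0,0],
    [0,0,0],
    [0,0,0],
    [0,0,0],
    [0,0,0],
    [0,0,0],
    [0,0,0],
    [0,0,0],
  ],
  translation=[
    [0.2,0,0],
    [0.2,0,0],
    [0.2,0,0],
    [0.2,0,0],
    [0,0,0],
    [0,0,-0.5],
    [-0.5,0,-1],
    [-0.5,0,-1],
    [0,0,-1],
    [0,0,0],
  ],
  jaw=[0,0,0,0,0,0,0,0,0,0],
)

```text
clock: 47.65
position: [0.4666, -0.3067, 0.2147]
ee_rot: [0.707, 0.707, 0.0, 0.003]
ft_force: [0.1, -0.1, -0.1]
grip_width: -0.001
grasp_force: 0.0
```

>>> jog_arm(
  dr=[
    [0,0,0],
    [0,0,0],
    [0,0,0],
    [0,0,0],
    [0,0,0],
    [0,0,0],
    [0,0,0],
    [0,0,0],
    [0,0,0],
    [0,0,0],
  ],
  translation=[
    [0,0,0],
    [0,0,0],
    [0,0,0],
    [0,0,0],
    [0,0,0],
    [0,0,0],
    [0,0,0],
    [0,0,0],
    [0,0,0],
    [0,0,0],
  ],
  jaw=[0,0,0,0,0,0,0,0,0,0],
)

```text
clock: 48.65
position: [0.4651, -0.3054, 0.2103]
ee_rot: [0.707, 0.707, -0.0, 0.0]
ft_force: [-0.2, -0.1, 0.2]
grip_width: -0.003
grasp_force: 0.0
```

Run:
```python
from workcell import manip, optics
from h import *
w=optics.camera("wrist"); s=optics.camera("scene")
print(np.round(manip.get_obs()["position"],4))
b=cv2.resize(s["color"][120:304,60:316],(534,384))
cv2.imwrite("pics/v9.png",cv2.resize(np.hstack([w["color"][:,100:420],b]),None,fx=.93,fy=.93)[:,:,::-1])
```

```text
[ 0.4651 -0.3054  0.2103]
```

View pics/v9.png

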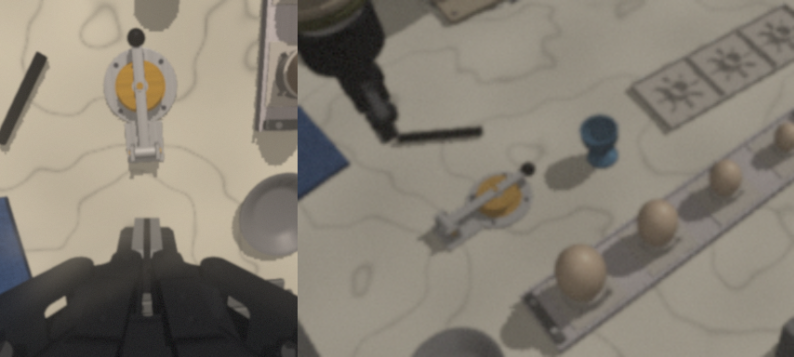

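The shutter lies flat over the lamp (disc at crop (140,86)), all eggs are standing and the robot is clear of everything. I hand in.

```bash
python3 -c "
from workcell import manip
print(manip.hand_in())"
```

```text
the job is handed in; nothing more can be done
None
```

The job is handed in at about 49 s of the 120 s allowed: in the last picture all four eggs stand upright in their own rings and the shutter lies flat over the lamp, but the hand-in call returned no verdict.

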